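# Jog the grooming bench lift with its guarded joystick

## Task

Jog the grooming bench with its control desk: slide the blue lock fully aside, away from the yellow guard, slide that guard fully down the slope off the joystick, then push the joystick well over towards the green lamp, never towards the red one, hold it there for a good second and let it spring back to centre. Leave the lock free and the guard down, do not bump the acrylic bins, and leave the red brush, comb, bowl and bottle where they are.

Things in the scene. Friction and masses are not known exactly. Their poses are not given: they have to be found in the camera images.
- console: Control desk of the motorised grooming bench: a fixed white wedge with a flat grey face 200 mm along the slope x 240 mm wide. Origin: centre of its underside, on the bench. x points level from the low front edge to the high back edge, y left along the width, z up. The face rises towards +x at 25 deg; its normal leans 25 deg from vertical towards -x.
- face_mid (a point): Middle of the sloping face's surface, at (0, 0, 72) mm in the desk's frame. Its axes give the face coordinates (v, u, n) used below, in mm: x = v up the slope, y = u left, z = n out of the face. So (v,u,n) lies at x = 0.906 v - 0.423 n, y = u, z = 72 + 0.423 v + 0.906 n in the desk's frame.
- lock (a joint): Blue lock slide: 0 = locked (a steel tongue stands just below the yellow guard and stops it), 32 mm = fully free. Grows towards +u (left). Stays where left; about 2 N friction. Reads in m.
- lock_tab (a point): Middle of the top edge of the blue lock slide's grip tab; with the slide at 0 it is at (v,u,n) = (-45, 62, 45). The tab is 60 mm long (v), 14 mm thick (u), and stands from n = 12 to n = 45 on a flat base 64 (v) x 36 (u) mm whose top is at n = 12.
- guard (a joint): Yellow fork guard slide: 0 = up, its two prongs standing either side of the stick's shaft so that the stick cannot tilt sideways; 55 mm = fully down the slope, stick clear. Grows towards -v (down the slope). Stays where left; about 2.5 N friction. Reads in m.
- guard_tab (a point): Middle of the top edge of the yellow guard's grip tab; with the slide at 0 it is at (v,u,n) = (-1, 0, 55). The tab is 58 mm long (v), 18 mm thick (u), and stands from n = 12 to n = 55 on a flat base 74 (v) x 76 (u) mm; its prongs reach up to v = 77 and n = 44 when the guard is up.
- stick_side (a joint): Sideways tilt of the spring-centred black joystick, rad: 0 upright on the face, positive = leaning left (+u), negative = right; stops at +-0.42. Spring 0.8 N m/rad about a pivot on the face surface at (v,u,n) = (65, 0, 0), so some 3.5 N at the knob for 0.37 rad; it springs back to centre when let go.
- stick_updown (a joint): The joystick's tilt along the slope, rad: positive = up the slope; the same spring and stops.
- stick_knob (a point): Centre of the black ball knob (32 mm diameter) on the joystick; 85 mm from the pivot, i.e. at (v,u,n) = (65, 0, 85) when centred. The shaft below it is 16 mm thick.
- green_lamp: Green lamp dome, 32 mm diameter, fixed on the face beside the stick; origin at its centre, at (v,n) = (48, 0) and u = +70 or -70 (the two lamps swap places between starts).
- red_lamp: Red lamp dome, the same size, on the other side of the stick.
- bins: Two tiers of clear acrylic bins fixed behind the desk, an orange bath brush in the lower. Axes parallel to the desk's; origin on the bench below the middle of the upper bin's front wall. Upper bin x 0 to 175, 240 wide (y), 240 to 310 mm above the bench; lower bin x 75 to 175, below it. The upper one overhangs the desk: its front is 22 mm behind the knob's centre, so an upright hand there hits it.
- slicker_brush: Red slicker brush, 185 mm long, lying in the upper bin; origin under its middle. Leave alone.
- bowl: Grey ceramic bowl, 120 mm across, 55 mm tall, standing to one side of the desk; origin under its middle. Leave alone.
- shampoo: Blue shampoo bottle, 60 mm diameter, 190 mm tall, standing to the other side of the desk (sides swap); origin under its middle. Leave alone.
- comb: Stainless rake comb with a black handle, 185 mm long, 14 mm tall, lying in front of the desk; origin under its middle. Leave alone.

How it is judged:
By the outcome, as a careful person would: the job done as asked, in the order asked, and still so for the second after the job is handed in, with the robot touching nothing.
It also fails if it takes over 51 s, if anything falls off the work surface, if the arm or the gripper's body presses on something with over 40 N, if the wrist force passes 120 N, or if a joint passes its speed limit or range.

## Robot

A 6-joint arm with a two-finger parallel gripper is mounted at the origin on the work surface. World frame = base frame: x ahead of the robot, y to its left, z up, the work surface at z = 0. Lengths are in m, angles in rad, forces in N, time in s.
With the tool pointing down it reaches from about 0.275 to 0.85 m from the base axis. Payload 5.2 kg.
Tool frame: the origin (TCP) lies midway between the tips of the shut fingers; the grasp point (between the pads) lies bot.tcp_to_grasp behind it (bot.tcp_to_grasp is the distance from the TCP to the grasp point, in m); z points along the fingers, y is the line along which they close (so a half turn about z gives the same grasp; the last joint's range is limited). The gripper opens to 85 mm and grips with 20 to 120 N. Pads are 22 mm wide; open, the fingers measure 114 mm over their backs; the gripper's body (76 mm by 85 mm) begins 54 mm behind the grasp point. The pads swing forward as they close: fully open they stand 13 mm farther back than shut.
Start: joints at [-1.523, 0.259, 1.535, -0, 1.348, -0.203], TCP at [0.137, -0.533, 0.231] pointing down, gripper open.
Joint ranges: [-3.14, 3.14], [-0.91, 2.08], [0.19, 2.58], [-1.22, 4.36], [0.22, 2.71], [-3.12, 3.12]. Speed limits (rad/s): [2.57, 2.57, 3.14, 3.14, 3.14, 3.14].

## Interface

Orientations are given as a unit quaternion [w, x, y, z].
In Python, from bench import bot, cams gives the robot as it stands. The module is installed in compiled form; this text tells all that it offers.
- The arm moves only by the shell command python3 -m creep 'ROWS' [FORCE]. ROWS is a JSON object of lists of equal length, an entry for each row: "gripper": the gripper command: -1 is shut, 1 is fully open, values between are in proportion; "linear": the shift along the tool's x, y, z in m, a list of three; "twist": the turn about the tool's z in rad. In form: {"gripper": [gripper, ...], "linear": [[dx, dy, dz], ...], "twist": [twist, ...]}. A call has 1 to 12 rows; each row shifts and turns the commanded pose from where the row before left it, along the tool's axes as they then stand; what a row does not reach is not made up. A row lasts 1/10 s, in which the tool goes at most 50 mm and 8.59 degrees, less where a joint would pass 70% of its speed; a pose out of reach is approached as far as the arm can. A call is refused whole if a number of a shift passes 0.05 or a number of a turn 0.15, either way. A call with a gripper value outside its range is refused whole. The fingers move at their own pace and stop on an object; FORCE is the grip in N (left out, the last holds). Time passes only in rows, so rows that do not move let the fingers close. It gives the time, the measured TCP pose, the force, the opening and the grip force at its end, in the units of the state.
- bot.sense(): the state, without advancing time (a new reading comes with each control period).
- cams.capture(name): name is "scene" or "side" or "wrist"; returns (picture, depth): 400x640x3 uint8, red, green, blue; 400x640 float32, m along the optical axis (not along the pixel's ray), 0 where there is no reading.
- cams.camera_model(name): a dict with "mtx" (3x3 intrinsics, pixels), "k1" (the pictures are not rectified: a ray, as slopes to the right and down, at radius r is drawn at 1 + k1 r^2 times it, then the intrinsics apply), "rvec" (rotation vector, rad) and "tvec" (3), from world to camera coordinates, as OpenCV has them. Camera axes: x right, y down, z forward; pixel columns grow to the right and rows downward; lengths in m; the calibration is good to about 2 mm. A picture is of the moment at which its call begins: read the wrist's pose just before it. camera_model takes no time and is no camera call; for the wrist camera it gives the pose at the moment of the call.
- bot.close_job(): hands the job in; it is judged then, once.
The state is a dict: "time_s": time; "joint_pos": joint angles; "qvel": joint speeds; "joint_torque": joint torques, N m; "tool_pos": TCP position; "tool_rot": TCP orientation; "wrist_force": force on the tool from outside, world axes, zero at the start; "moment": the same for the moment, N m; "gripper_width": opening from 0.0 (shut) to 1.0 (fully open); "grasp_force": force on a finger pad.
Only numpy, scipy, OpenCV 4.12 (cv2) and the standard library are available. Lean on these libraries where they do the work, as an engineer would, in place of code of your own. Each camera call takes 0.05 s, during which the arm holds its last target. There are 200 camera calls.

## Working session

There is one attempt and no reset: what is moved stays moved. The work goes in short steps, Python scripts to look and compute and a shell command to move; the robot and the scene stay as the last step left them, time stands still between calls to the robot, and variables do not carry over. Pictures are saved under pics/ and viewed, at most 10 in all, crops included, and the job is handed in when it is done.

```bash
mkdir -p pics; cat > h.py <<'E'
import numpy as np, cv2, json
from bench import bot, cams
from scipy.spatial.transform import Rotation as R
def snap(name,fn=None):
    cm=cams.camera_model(name); im,d=cams.capture(name)
    if fn: cv2.imwrite('pics/'+fn,im[:,:,::-1])
    return im,d,cm
def cloud(d,cm):
    K=np.array(cm["mtx"]);k=float(cm["k1"]);h,w=d.shape
    v,u=np.mgrid[:h,:w].astype(float)
    pts=np.stack([u,v],-1).reshape(-1,1,2)
    n=cv2.undistortPoints(pts,K,np.array([k,0,0,0,0.])).reshape(h,w,2)
    c=np.dstack([n*d[...,None],d])
    Rm=cv2.Rodrigues(np.array(cm["rvec"],float))[0];t=np.array(cm["tvec"],float).ravel()
    p=(c-t)@Rm
    p[d<=0]=np.nan
    return p
def rot(q): return R.from_quat([q[1],q[2],q[3],q[0]]).as_matrix()
E
python3 - <<'E'
from h import *
s=bot.sense();print({k:np.round(v,3).tolist() for k,v in s.items()},bot.tcp_to_grasp)
for n in("scene","side"):
    im,d,cm=snap(n,n+'1.png');p=cloud(d,cm);np.savez(n+'1.npz',im=im,p=p)
    Rm=cv2.Rodrigues(np.array(cm["rvec"],float))[0];print(n,np.round(-Rm.T@np.array(cm["tvec"]).ravel(),3),(d>0).mean())
print(rot(s["tool_rot"]).round(3))
E
```

```text
{'time_s': 0.0, 'joint_pos': [-1.523, 0.259, 1.536, -0.0, 1.348, -0.203], 'qvel': [0.001, -0.0, 0.001, 0.001, -0.001, 0.002], 'joint_torque': [0.001, -44.603, -29.056, -0.0, 0.012, 0.0], 'tool_pos': [0.136, -0.532, 0.23], 'tool_rot': [-0.001, 0.992, 0.125, 0.0], 'wrist_force': [-0.967, 0.429, 0.165], 'moment': [-0.038, -0.057, -0.028], 'grasp_force': 0.0, 'gripper_width': 1.007} 0.0187
scene [0.966 0.433 0.916] 0.99601953125
side [ 0.229 -0.412  0.825] 0.99619140625
[[ 0.969  0.248 -0.   ]
 [ 0.248 -0.969  0.002]
 [ 0.    -0.002 -1.   ]]
```

View pics/scene1.png

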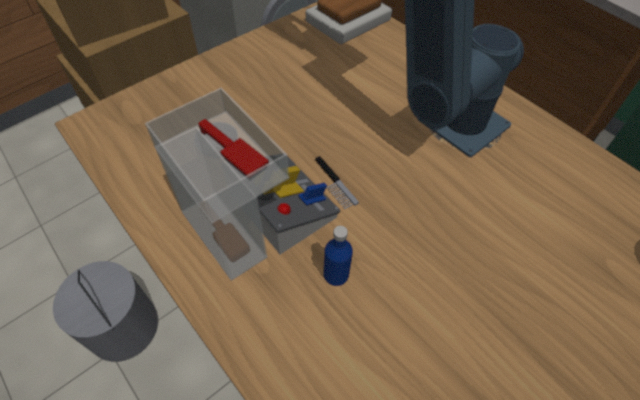

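View pics/side1.png

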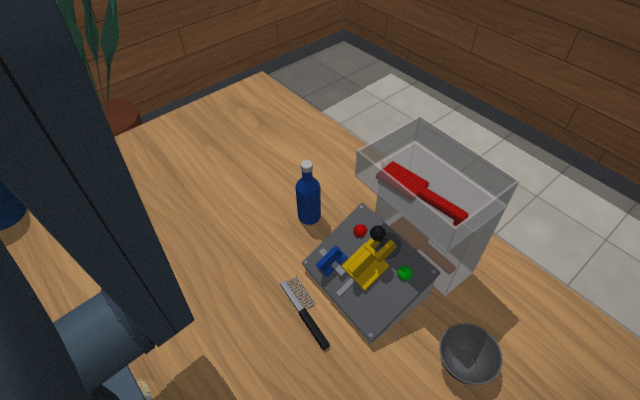

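The side view shows everything: blue tab at (332,262), yellow guard at (370,262), knob at (378,233), red lamp at (360,231) on the lock's side, which is +u. The green lamp is at (404,272), which is -u.

```bash
python3 - <<'E'
from h import *
z=np.load('side1.npz');im=z['im'];p=z['p']
hsv=cv2.cvtColor(im,cv2.COLOR_RGB2HSV);H,S,V=cv2.split(hsv)
roi=np.zeros(H.shape,bool);roi[195:345,295:445]=1
m={'red':((H<8)|(H>172))&(S>150)&roi,'green':(H>45)&(H<80)&(S>120)&roi,'yel':(H>20)&(H<35)&(S>150)&roi,'blue':(H>105)&(H<128)&(S>150)&roi}
m['blue'][:235]=0
C={}
for k,a in m.items():
    a=a.copy()
    if k=='red': a[:222]=0;a[:,370:]=0
    q=p[a];q=q[np.isfinite(q[:,0])];C[k]=np.median(q,0)
    ys,xs=np.nonzero(a);print(k,a.sum(),xs.mean().round(1),ys.mean().round(1),C[k].round(4),'zmax',np.percentile(q[:,2],98).round(3))
# face plane: grey pixels between z .03 and .12
g=roi&(S<60)&(p[...,2]>.03)&(p[...,2]<.125)&(V>40)&(V<140)
g&=np.linalg.norm(p[...,:2]-C['yel'][:2],axis=-1)<.16
q=p[g];best=None;rng=np.random.default_rng(0)
for _ in range(500):
    a=q[rng.choice(len(q),3,False)];n=np.cross(a[1]-a[0],a[2]-a[0]);L=np.linalg.norm(n)
    if L<1e-6: continue
    n/=L; n*=np.sign(n[2])
    if abs(np.degrees(np.arccos(n[2]))-25)>6: continue
    i=abs((q-a[0])@n)<.003
    if best is None or i.sum()>best.sum(): best=i
f=q[best];c=f.mean(0);n=np.linalg.svd(f-c)[2][2];n*=np.sign(n[2])
print('plane',best.sum(),n.round(3),'tilt',np.degrees(np.arccos(n[2])).round(2),'yaw',np.degrees(np.arctan2(-n[1],-n[0])).round(2))
d=C['red']-C['green'];print('lamps sep',np.linalg.norm(d).round(4),'yaw from lamps',np.degrees(np.arctan2(-d[0],d[1])).round(2))
full=np.zeros(H.shape,bool);full[g]=best;cn=max(cv2.findContours(cv2.morphologyEx(full.astype(np.uint8),cv2.MORPH_CLOSE,np.ones((15,15))),0,2)[0],key=cv2.contourArea)
mm=np.zeros(H.shape,np.uint8);cv2.drawContours(mm,[cn],-1,1,-1)
yaw=np.arctan2(d[1],d[0])-np.pi/2
t=np.radians(25);Z=R.from_euler('z',yaw).as_matrix();E=Z@R.from_euler('y',-t).as_matrix()
e=f@E;print('face extents v,u,n',np.percentile(e,[.5,99.5],axis=0).round(4),np.median(e,0).round(4))
mid=(C['red']+C['green'])/2;fm=mid-E@[.048,0,.010]
print('face_mid from lamps',fm.round(4),'expect z .072')
ecen=np.percentile(e,[.5,99.5],axis=0).mean(0);print('face mid from extents',(E@[ecen[0],ecen[1],np.median(e[:,2])]).round(4))
for k in('yel','blue'):
    q=p[m[k]];q=(q-fm)@E;q=q[np.isfinite(q[:,0])];print(k,'top pts',(np.percentile(q,[2,98],axis=0)*1e3).round(0).tolist()); tp=q[q[:,2]>np.percentile(q[:,2],98)-.006];print((tp.mean(0)*1e3).round(1))
k=(V<40)&roi;k[:,:365]=0;k[:,392:]=0;k[245:]=0;k[:222]=0;q=(p[k]-fm)@E;print('knob',k.sum(),(np.nanmedian(q,0)*1e3).round(1))
# shampoo
print('cam bottle',p[200,308],'bowl',p[350,470],'comb',p[300,300],p[340,323])
E
```

```text
red 140 359.8 230.3 [ 0.6413 -0.0465  0.1033] zmax 0.11
green 183 404.6 272.8 [ 0.6351 -0.1851  0.1033] zmax 0.11
yel 1454 368.2 262.2 [ 0.5968 -0.1188  0.098 ] zmax 0.139
blue 426 330.4 260.2 [ 0.5484 -0.0515  0.0809] zmax 0.105
plane 6396 [-0.423  0.016  0.906] tilt 25.06 yaw -2.21
lamps sep 0.1388 yaw from lamps -2.57
face extents v,u,n [[ 0.4812 -0.2025 -0.1926]
 [ 0.6781  0.0342 -0.1866]] [ 0.5723 -0.127  -0.1897]
face_mid from lamps [ 0.5989 -0.114   0.0739] expect z .072
face mid from extents [ 0.6012 -0.1112  0.0731]
yel top pts [[-34.0, -33.0, 7.0], [70.0, 39.0, 55.0]]
[-0.2  2.9 53.3]
blue top pts [[-73.0, 49.0, 8.0], [-14.0, 70.0, 45.0]]
[-43.7  64.8  43. ]
knob 226 [63.3 -1.5 92.9]
cam bottle [0.61435104 0.10308295 0.09730701] bowl [ 0.65343481 -0.36579448  0.00899631] comb [ 0.46158793 -0.05159948  0.00867127] [ 0.43968639 -0.15572066  0.01372323]
```

Geometry is consistent to about 2 mm: desk origin ≈ (0.600, -0.1125), yaw -2.4°, green lamp at -u. Moving towards the lock tab now, closing line along desk y.

```bash
cat >> h.py <<'E'
O=np.array([.600,-.1125,0]);YAW=np.radians(-2.4);DZ=R.from_euler('z',YAW).as_matrix()
def rep():
    s=bot.sense();T=rot(s["tool_rot"]);d=DZ.T@(s["tool_pos"]-O)*1e3
    print('t',round(s["time_s"],2),'desk xyz',d.round(1),'toolx yaw',np.degrees(np.arctan2(T[1,0],T[0,0])).round(1),'tilt',np.degrees(np.arccos(-T[2,2])).round(2),'F',np.round(s["wrist_force"],1),'w',np.round(s["gripper_width"],3),'g',np.round(s["grasp_force"],1),'q',np.round(s["joint_pos"],2))
E
python3 -m creep '{"gripper":[0,0,0,0,0,0,0,0,0,0,0,0],"linear":[[0,0,0],[0,0,0],[0.029,-0.0375,0],[0.029,-0.0375,0],[0.029,-0.0375,0],[0.029,-0.0375,0],[0.029,-0.0375,0],[0.029,-0.0375,0],[0.029,-0.0375,0],[0.029,-0.0375,0],[0.029,-0.0375,0],[0.029,-0.0375,0]],"twist":[0.147,0.146,0,0,0,0,0,0,0,0,0,0]}' 40
python3 - <<'E'
from h import *
rep();cm=cams.camera_model("wrist");Rm=cv2.Rodrigues(np.array(cm["rvec"],float))[0];c=-Rm.T@np.array(cm["tvec"]).ravel();s=bot.sense()
print('wristcam in tool',(rot(s["tool_rot"]).T@(c-s["tool_pos"])).round(3))
E
```

```text
time_s: 1.3
tool_pos: [0.4428, -0.1685, 0.2312]
tool_rot: [-0.0, 1.0, -0.021, -0.0]
wrist_force: [1.7, -1.1, -0.9]
gripper_width: 0.496
grasp_force: 0.0
t 1.3 desk xyz [-154.7  -62.5  231.2] toolx yaw -2.4 tilt 0.01 F [ 1.7 -1.1 -0.9] w 0.496 g 0.0 q [-0.6   0.12  1.71 -0.    1.31  1.01]
wristcam in tool [ 0.085  0.    -0.142]
```

The wrist camera sits 85 mm out on the tool's +x side, towards the stick and bins, so I'll do a half turn here first.

```bash
python3 -m creep '{"gripper":[0,0,0,0,0,0,0,0,0,0,0,0],"linear":[[0,0,0],[0,0,0],[0,0,0],[0,0,0],[0,0,0],[0,0,0],[0,0,0],[0,0,0],[0,0,0],[0,0,0],[0,0,0],[0,0,0]],"twist":[-0.1496,-0.1496,-0.1496,-0.1496,-0.1496,-0.1496,-0.1496,-0.1496,-0.1496,-0.1496,-0.1496,-0.1496]}' >/dev/null
python3 -m creep '{"gripper":[0,0,0,0,0,0,0,0,0,0],"linear":[[0,0,0],[0,0,0],[0,0,0],[0,0,0],[0,0,0],[0,0,0],[0,0,0],[0,0,0],[0,0,0],[0,0,0]],"twist":[-0.1496,-0.1496,-0.1496,-0.1496,-0.1496,-0.1496,-0.1496,-0.1496,-0.1496,0]}' >/dev/null
python3 -c "from h import *;rep()"
```

```text
t 3.5 desk xyz [-155.6  -64.3  231. ] toolx yaw 177.7 tilt 0.05 F [ 0.8 -0.2 -0.7] w 0.501 g 0.0 q [-0.6   0.12  1.71 -0.    1.31 -2.13]
```

```bash
python3 -m creep '{"gripper":[0,0,0,0,0,0,0,0],"linear":[[-0.024,0.0317,0],[-0.024,0.0317,0],[-0.024,0.0317,0],[-0.024,0.0317,0],[0,0,0.04],[0,0,0.04],[0,0,0.035],[0,0,0]],"twist":[0,0,0,0,0,0,0,0]}' >/dev/null
python3 - <<'E'
from h import *
rep();im,d,cm=snap("wrist","w1.png")
p=(cloud(d,cm)-O)@DZ*1e3
H,S,V=cv2.split(cv2.cvtColor(im,cv2.COLOR_RGB2HSV))
def face(p): # desk mm -> v,u,n
    q=p-[0,0,72];c,s=np.cos(np.radians(25)),np.sin(np.radians(25));return np.stack([c*q[...,0]+s*q[...,2],q[...,1],-s*q[...,0]+c*q[...,2]],-1)
f=face(p)
for k,a in(('blue',(H>105)&(H<128)&(S>150)),('yel',(H>20)&(H<35)&(S>150))):
    q=f[a];q=q[np.isfinite(q[:,0])&(abs(q[:,1])<120)&(abs(q[:,0])<120)]
    if len(q)<20: print(k,len(q));continue
    print(k,len(q),np.percentile(q,[2,98],axis=0).round(1).tolist());m=np.percentile(q[:,2],97);t=q[q[:,2]>m-4];print(' top',np.percentile(t,[3,97],axis=0).round(1).tolist())
E
```

```text
t 4.3 desk xyz [-63.3  63.5 111.4] toolx yaw 177.4 tilt 0.62 F [-1.   0.5 -0.9] w 0.499 g 0.0 q [-0.29  0.36  1.71 -0.    1.08 -1.82]
blue 5496 [[-73.1, 48.0, 9.7], [-15.3, 81.3, 45.1]]
 top [[-71.4, 58.2, 42.0], [-17.4, 70.6, 45.2]]
yel 5031 [[-35.8, -33.6, 9.4], [25.1, 40.0, 80.4]]
 top [[-30.6, -4.6, 52.1], [21.0, 42.1, 110.8]]
```

View pics/w1.png

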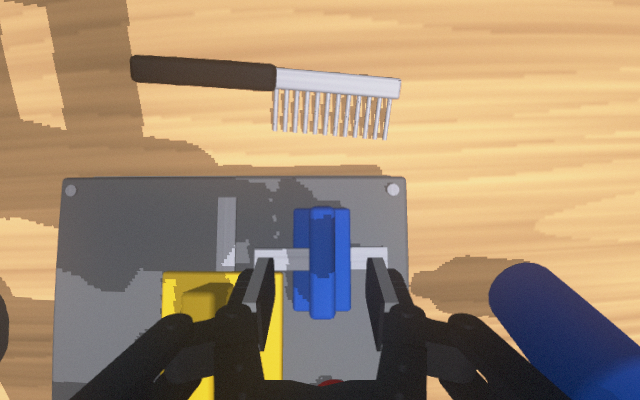

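The wrist view shows the blue tab (322,262) centred between the pads (265 and 375), with the comb and the bottle well clear. I'll lower and grip.

```bash
sed -i 's/-.1125,0/-.1108,0/' h.py
python3 -m creep '{"gripper":[0,0,0,-1,-1,-1,-1,-1],"linear":[[0,0,0.02],[0,0,0.021],[0,0,0],[0,0,0],[0,0,0],[0,0,0],[0,0,0],[0,0,0]],"twist":[0,0,0,0,0,0,0,0]}' 30 >/dev/null
python3 -c "from h import *;rep()"
```

```text
t 5.15 desk xyz [-57.9  62.3  77.6] toolx yaw 177.5 tilt 0.24 F [-0.1  7.1  3.7] w 0.156 g 32.7 q [-0.29  0.4   1.74  0.    0.99 -1.82]
```

```bash
python3 -m creep '{"gripper":[-1,-1,-1,-1,-1,-1,-1,-1,-1,-1],"linear":[[0,0.004,0],[0,0.004,0],[0,0.004,0],[0,0.004,0],[0,0.004,0],[0,0.004,0],[0,0.004,0],[0,0.004,0],[0,0.002,0],[0,0,0]],"twist":[0,0,0,0,0,0,0,0,0,0]}' >/dev/null
python3 -c "from h import *;rep()"
```

```text
t 6.15 desk xyz [-57.7  94.3  77.5] toolx yaw 177.6 tilt 0.24 F [-0.6 -0.3  7.9] w 0.156 g 33.2 q [-0.23  0.4   1.74 -0.    0.99 -1.76]
```

```bash
python3 -m creep '{"gripper":[-1,-1,-1],"linear":[[0,0.002,0],[0,0.001,0],[0,0,0]],"twist":[0,0,0]}' >/dev/null
python3 -c "from h import *;rep()"
```

```text
t 6.45 desk xyz [-57.6  94.7  77.5] toolx yaw 177.6 tilt 0.37 F [ -2.7 -11.3   7.5] w 0.155 g 33.1 q [-0.23  0.4   1.74 -0.01  0.99 -1.75]
```

Lock is against its stop (reaction -11 N at 32.4 mm). Unload, release, rise and check.

```bash
python3 -m creep '{"gripper":[-1,0,0,0,0,0,0,0,0,0,0],"linear":[[0,-0.002,0],[0,0,0],[0,0,0],[0,0,0],[0,0,-0.035],[0,0,-0.037],[-0.005,-0.03,0],[-0.005,-0.032,0],[-0.004,-0.031,0],[0,0,0],[0,0,0]],"twist":[0,0,0,0,0,0,0,0,0,0,0]}' >/dev/null
python3 - <<'E'
from h import *
rep();im,d,cm=snap("wrist","w2.png")
p=(cloud(d,cm)-O)@DZ*1e3
H,S,V=cv2.split(cv2.cvtColor(im,cv2.COLOR_RGB2HSV))
q=p-[0,0,72];c,s=np.cos(np.radians(25)),np.sin(np.radians(25));f=np.stack([c*q[...,0]+s*q[...,2],q[...,1],-s*q[...,0]+c*q[...,2]],-1)
for k,a in(('blue',(H>105)&(H<128)&(S>150)),('yel',(H>20)&(H<35)&(S>150))):
    q=f[a];q=q[np.isfinite(q[:,0])&(abs(q[:,1])<120)&(abs(q[:,0])<120)&(q[:,2]<60)]
    if len(q)<20: print(k,len(q));continue
    m=np.percentile(q[:,2],97);t=q[q[:,2]>m-4];print(k,len(q),' top',np.percentile(t,[3,97],axis=0).round(1).tolist())
E
```

```text
t 7.55 desk xyz [-45.5   2.4 146.9] toolx yaw 177.5 tilt 0.06 F [0.2 0.3 0.1] w 0.497 g 0.0 q [-0.39  0.35  1.62  0.    1.17 -1.91]
blue 2801  top [[-69.9, 88.1, 42.1], [-16.9, 99.5, 45.1]]
yel 13154  top [[-28.1, -7.9, 51.9], [24.6, 8.5, 55.2]]
```

View pics/w2.png

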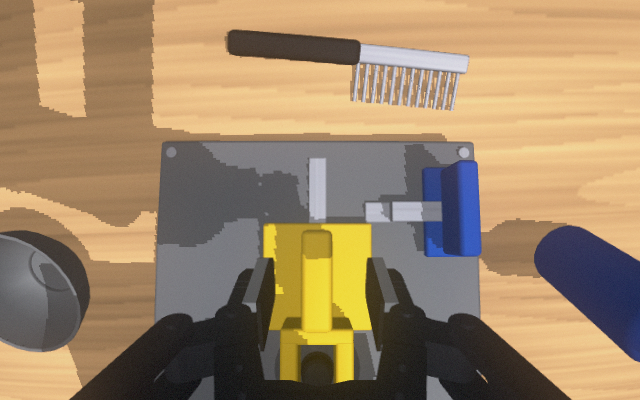

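The view shows the blue slide at its left end (450,210) with the tongue clear of the guard. The yellow tab (317,280) is centred between the pads and the knob is at (318,365). Lower onto the low end of the tab and grip.

```bash
python3 -m creep '{"gripper":[0,0,0,0,-1,-1,-1,-1,-1],"linear":[[-0.001,-0.002,0.025],[0,0,0.025],[0,0,0.014],[0,0,0],[0,0,0],[0,0,0],[0,0,0],[0,0,0],[0,0,0]],"twist":[0,0,0,0,0,0,0,0,0]}' 35 >/dev/null
python3 -c "from h import *;rep()"
```

```text
t 8.5 desk xyz [-43.7   0.4  84.4] toolx yaw 177.6 tilt 0.11 F [-1.8 -0.4  4.2] w 0.204 g 38.0 q [-0.39  0.43  1.68  0.    1.03 -1.92]
```

```bash
python3 -m creep '{"gripper":[-1,-1,-1,-1,-1,-1,-1,-1,-1,-1,-1],"linear":[[0.005,0,0.00233],[0.005,0,0.00233],[0.005,0,0.00233],[0.005,0,0.00233],[0.005,0,0.00233],[0.005,0,0.00233],[0.005,0,0.00233],[0.005,0,0.00233],[0.005,0,0.00233],[0.005,0,0.00233],[0,0,0]],"twist":[0,0,0,0,0,0,0,0,0,0,0]}' >/dev/null
python3 -c "from h import *;rep()"
```

```text
t 9.6 desk xyz [-92.7   0.6  61.4] toolx yaw 177.6 tilt 0.26 F [2.1 1.1 6.4] w 0.203 g 38.1 q [-0.42  0.38  1.83  0.    0.93 -1.95]
```

```bash
python3 -m creep '{"gripper":[-1,-1,-1],"linear":[[0.0015,0,0.0007],[0.0015,0,0.0007],[0,0,0]],"twist":[0,0,0]}' >/dev/null
python3 -c "from h import *;rep()"
```

```text
t 9.9 desk xyz [-92.7   0.5  61.3] toolx yaw 177.5 tilt 0.59 F [ 7.8  3.5 10.1] w 0.201 g 38.5 q [-0.42  0.38  1.83  0.    0.92 -1.95]
```

Guard is at its stop (54.5 mm, reaction rises with no motion). Release, rise, open fully, and turn 90° in front of the desk so one finger can push the knob from the side.

```bash
python3 -m creep '{"gripper":[-1,0,0,0,0,0,1,1,1],"linear":[[-0.002,0,-0.001],[0,0,0],[0,0,0],[0,0,-0.03],[0,0,-0.03],[0,0,-0.022],[0,0.018,0],[0,0.018,0],[0,0,0]],"twist":[0,0,0,0,0,0,0,0,0]}' >/dev/null
python3 -m creep '{"gripper":[1,1,1,1,1,1,1,1,1,1,1,1],"linear":[[0,0,0],[0,0,0],[0,0,0],[0,0,0],[0,0,0],[0,0,0],[0,0,0],[0,0,0],[0,0,0],[0,0,0],[0,0,0],[0,0,0]],"twist":[0.1428,0.1428,0.1428,0.1428,0.1428,0.1428,0.1428,0.1428,0.1428,0.1428,0.1428,0]}' >/dev/null
python3 - <<'E'
from h import *
rep();im,d,cm=snap("side","s2.png")
c=cv2.resize(im[170:360,270:530],None,fx=3,fy=3);cv2.imwrite('pics/s2c.png',c[:,:,::-1])
p=(cloud(d,cm)-O)@DZ*1e3
H,S,V=cv2.split(cv2.cvtColor(im,cv2.COLOR_RGB2HSV))
q=p-[0,0,72];co,s=np.cos(np.radians(25)),np.sin(np.radians(25));f=np.stack([co*q[...,0]+s*q[...,2],q[...,1],-s*q[...,0]+co*q[...,2]],-1)
for k,a in(('blue',(H>105)&(H<128)&(S>150)),('yel',(H>20)&(H<35)&(S>150)),('black',V<40)):
    q=f[a];g=p[a];i=np.isfinite(q[:,0])&(abs(q[:,1])<120)&(abs(q[:,0])<120)&(q[:,2]<60)
    if k=='black': i=(abs(g[:,1])<22)&(abs(g[:,0]-23)<25)&(abs(g[:,2]-178)<20)
    q=q[i]
    if len(q)<20: print(k,len(q));continue
    m=np.percentile(q[:,2],97);t=q[q[:,2]>m-4];print(k,len(q),' top',np.percentile(t,[3,97],axis=0).round(1).tolist(),'med desk',np.median(g[i],0).round(1))
E
```

```text
t 12.0 desk xyz [-95.7  36.1 141. ] toolx yaw 87.5 tilt 0.07 F [-0.3 -0.3  0.1] w 0.997 g 0.0 q [-0.36  0.27  1.76 -0.    1.12 -0.31]
blue 335  top [[-72.0, 87.9, 42.6], [-21.0, 94.1, 47.7]] med desk [-53.9  88.3  75.7]
yel 1508  top [[-81.8, -8.1, 52.9], [-27.4, 8.1, 57.6]] med desk [-49.6  -7.9  81.3]
black 186  top [[56.2, -8.9, 98.7], [71.8, 8.3, 103.3]] med desk [ 15.6  -4.8 186.4]
```

View pics/s2c.png

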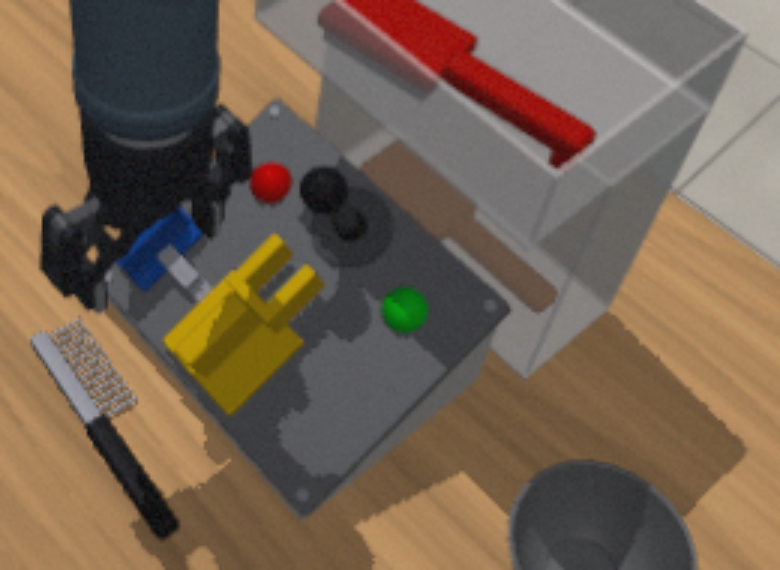

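The picture shows the guard fully down with its prongs off the stick (knob at (323,188) in the crop), the lock aside, and the gripper open in front of the desk. Now I'll bring the far finger in beside the knob on the red side without touching it.

```bash
python3 -m creep '{"gripper":[1,1,1,1,1,1],"linear":[[0.001,0.017,0],[0,0.017,0],[0,0.017,0],[0,0.017,0],[0,0,0],[0,0,0]],"twist":[0,0,0,0,0,0]}' >/dev/null
python3 - <<'E'
from h import *
rep();im,d,cm=snap("side")
c=cv2.resize(im[150:340,290:550],None,fx=3,fy=3);cv2.imwrite('pics/s3c.png',c[:,:,::-1])
E
```

```text
t 12.65 desk xyz [-27.9  37.5 141. ] toolx yaw 87.7 tilt 0.09 F [0.2 0.4 0.2] w 1.0 g 0.0 q [-0.32  0.38  1.59 -0.    1.17 -0.28]
```

View pics/s3c.png

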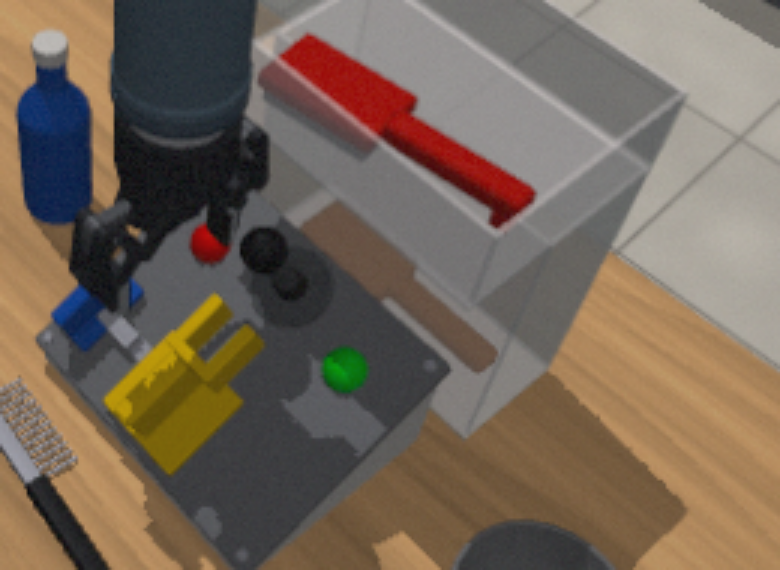

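The finger (225,215) stands beside the knob (263,250) on the red side with a small gap, and the knob is still upright. Start pushing towards green.

```bash
python3 -m creep '{"gripper":[1,1,1,1,1,1,1],"linear":[[-0.005,0,0],[-0.005,0,0],[-0.005,0,0],[-0.005,0,0],[-0.005,0,0],[0,0,0],[0,0,0]],"twist":[0,0,0,0,0,0,0]}' >/dev/null
cat > k.py <<'E'
from h import *
rep();im,d,cm=snap("side")
import sys
c=cv2.resize(im[150:340,290:550],None,fx=3,fy=3);cv2.imwrite('pics/'+sys.argv[1],c[:,:,::-1])
p=(cloud(d,cm)-O)@DZ*1e3;V=im.max(2)
q=p-[0,0,72];co,s=np.cos(np.radians(25)),np.sin(np.radians(25));f=np.stack([co*q[...,0]+s*q[...,2],q[...,1],-s*q[...,0]+co*q[...,2]],-1)
# knob: Hough circle in crop right of the finger, radius ~24/3 px
g=cv2.GaussianBlur(cv2.cvtColor(c,cv2.COLOR_RGB2GRAY),(5,5),0)
cc=cv2.HoughCircles(g,cv2.HOUGH_GRADIENT,1,20,param1=80,param2=14,minRadius=18,maxRadius=32)
for x,y,r in ([] if cc is None else cc[0]):
    i,j=int(150+y/3),int(290+x/3);w=f[i-2:i+3,j-2:j+3].reshape(-1,3);n=np.nanmedian(w,0)
    if V[i,j]<60: print('dark circle',x,y,r,'vun surf',n.round(1))
E
python3 k.py s4c.png
```

```text
t 13.4 desk xyz [-27.3  12.6 141.6] toolx yaw 87.6 tilt 0.01 F [-0.8  1.   0.7] w 0.999 g 0.8 q [-0.36  0.39  1.58  0.    1.17 -0.32]
```

```bash
python3 -m creep '{"gripper":[1,1,1,1,1,1],"linear":[[-0.005,0,0],[-0.005,0,0],[-0.005,0,0],[-0.002,0,0],[0,0,0],[0,0,0]],"twist":[0,0,0,0,0,0]}' >/dev/null
python3 k.py s5c.png
```

```text
t 14.05 desk xyz [-27.4  -4.1 141.3] toolx yaw 87.6 tilt 0.04 F [ 1.1  3.8 -1.5] w 1.004 g 1.8 q [-0.39  0.39  1.58  0.    1.17 -0.35]
```

View pics/s5c.png

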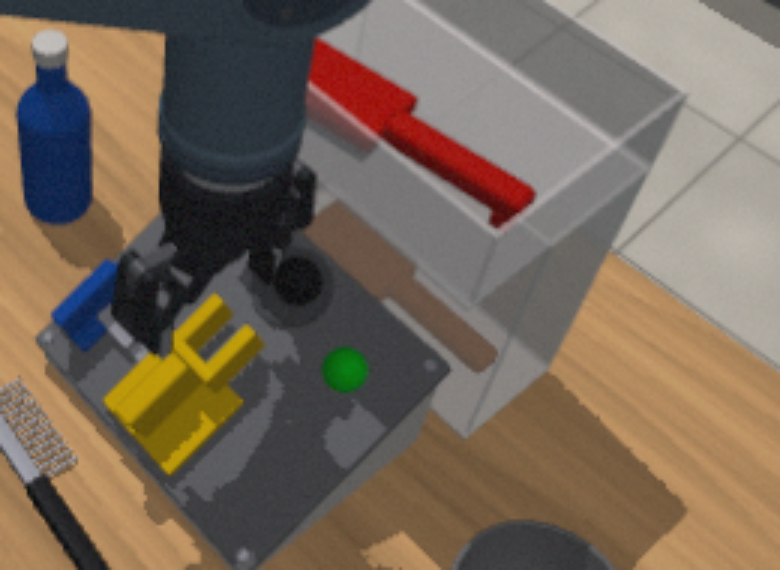

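The knob has leaned from (263,250) to (298,280), towards the green lamp (345,370). With 3.8 N at the finger that is about 0.38 rad. One more millimetre, then hold for well over a second.

```bash
python3 -m creep '{"gripper":[1,1,1,1,1,1,1,1,1,1,1,1],"linear":[[-0.001,0,0],[0,0,0],[0,0,0],[0,0,0],[0,0,0],[0,0,0],[0,0,0],[0,0,0],[0,0,0],[0,0,0],[0,0,0],[0,0,0]],"twist":[0,0,0,0,0,0,0,0,0,0,0,0]}' >/dev/null
python3 - <<'E'
from h import *
rep()
cm=cams.camera_model("side");K=np.array(cm["mtx"]);n=cv2.undistortPoints(np.array([[[290+298/3,150+280/3]]]),K,np.array([cm["k1"],0,0,0,0.])).ravel()
Rm=cv2.Rodrigues(np.array(cm["rvec"],float))[0];t=np.array(cm["tvec"]).ravel()
t25=np.radians(25);E=DZ@R.from_euler('y',-t25).as_matrix();o=(O+[0,0,.072])
c=(-Rm.T@t-o)@E;r=(Rm.T@[n[0],n[1],1])@E
for nn in(.077,.079,.085): print(nn,((c+r*(nn-c[2])/r[2])*1e3).round(1))
E
python3 -m creep '{"gripper":[1,1,1,1,1,1],"linear":[[0,0,0],[0,0,0],[0,0,0],[0,0,0],[0,0,0],[0,0,0]],"twist":[0,0,0,0,0,0]}'
```

```text
t 15.3 desk xyz [-27.3  -5.4 141.6] toolx yaw 87.6 tilt 0.0 F [ 1.3  4.5 -2.3] w 0.999 g 1.9 q [-0.39  0.39  1.58  0.    1.17 -0.35]
0.077 [ 65.4 -29.1  77. ]
0.079 [ 65.2 -29.9  79. ]
0.085 [ 64.6 -32.2  85. ]
time_s: 15.9
tool_pos: [0.5725, -0.115, 0.1416]
tool_rot: [0.0, 0.722, 0.692, -0.0]
wrist_force: [1.3, 3.4, -1.9]
gripper_width: 1.0
grasp_force: 1.9
```

```bash
python3 -m creep '{"gripper":[1,1,1,1,1,1,1,1,1,1,1,1],"linear":[[-0.0015,0,0],[0,0,0],[0,0,0],[0,0,0],[0,0,0],[0,0,0],[0,0,0],[0,0,0],[0,0,0],[0,0,0],[0,0,0],[0,0,0]],"twist":[0,0,0,0,0,0,0,0,0,0,0,0]}' >/dev/null
python3 -m creep '{"gripper":[1,1,1],"linear":[[0,0,0],[0,0,0],[0,0,0]],"twist":[0,0,0]}' >/dev/null
python3 -c "from h import *;rep()"
python3 -m creep '{"gripper":[1,1,1,1,1,1,1,1,1,1,1,1],"linear":[[0.003,0,0],[0.003,0,0],[0.003,0,0],[0.003,0,0],[0.003,0,0],[0.003,0,0],[0.003,0,0],[0.003,0,0],[0.003,0,0],[0.003,0,0],[0.003,0,0],[0.003,0,0]],"twist":[0,0,0,0,0,0,0,0,0,0,0,0]}' >/dev/null
python3 -m creep '{"gripper":[1,1,1,1,1,1,1,1,1,1,1],"linear":[[0.003,0,0],[0.003,0,0],[0,0,0],[0,-0.02,0],[0,-0.025,0],[0,-0.03,0],[0,-0.03,0],[0,0,-0.02],[0,0,-0.03],[0,0,-0.03],[0,0,0]],"twist":[0,0,0,0,0,0,0,0,0,0,0]}' >/dev/null
python3 k.py s6c.png
```

```text
t 17.4 desk xyz [-27.3  -6.9 141.6] toolx yaw 87.6 tilt 0.0 F [ 1.9  4.5 -2.1] w 1.0 g 2.0 q [-0.39  0.39  1.58  0.    1.17 -0.35]
t 19.7 desk xyz [-129.8   34.2  225.9] toolx yaw 87.6 tilt 0.49 F [ 0.8 -0.8  0.3] w 0.998 g 0.0 q [-0.38  0.12  1.72 -0.    1.29 -0.34]
dark circle 263.5 250.5 24.3 vun surf [61.8 -4.3 98.7]
dark circle 107.5 221.5 18.35 vun surf [  2.6  30.5 212.3]
```

View pics/s6c.png

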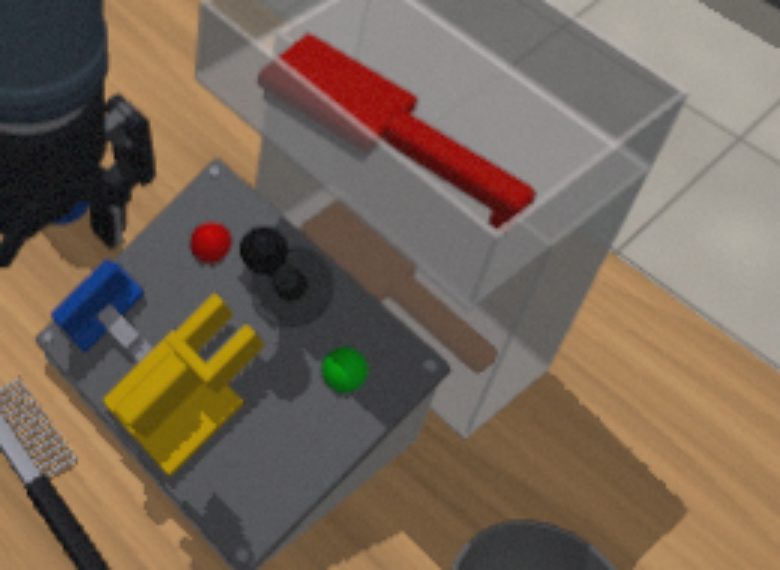

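The knob is back at (263,250), its centred position. The guard is down, the lock is aside, nothing else has moved, and the gripper is clear.

```bash
python3 -c "
from h import *
print(bot.close_job())"
```

```text
the job is handed in; nothing more can be done
None
```

Job handed in at about 20 s: the lock is fully aside, the guard is fully down, and the joystick was held about 0.4 rad towards green for roughly 3 s before springing back to centre; no contact with the bins or loose items was seen.

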